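# Open the hold-down gate of the drawer tester

### The arm

A 7-joint arm with a two-finger parallel gripper is mounted at the origin on a cart in front of the work surface, level with it; the furniture and walls round the work are solid. World frame = base frame: x ahead of the robot, y to its left, z up, the work surface at z = 0. Lengths are in mm, angles in degrees, forces in N, time in s.
With the tool pointing down it reaches from about 400 to 850 mm from the base axis. Payload 4.5 kg.
Tool frame: the origin (TCP) lies at the centre of the arm's flange, where the gripper is bolted on; the fingertips stand 173 mm ahead of it and the grasp point (between the pads) lies 155 mm ahead of it; z points along the fingers, x is the direction in which the jaws open and shut, and the axes are right-handed (so a half turn about z gives the same grasp; the last joint's range is limited). The gripper opens to 85 mm and grips with 20 to 120 N. Pads are 22 mm wide; open, the fingers measure 114 mm over their backs; the gripper's body (76 mm by 85 mm) begins 54 mm behind the grasp point. The pads swing forward as they close: fully open they stand 13 mm farther back than shut.
Start: joints at [66.853, 39.483, -11.15, 89.685, 9.013, 51.709, -12.324], TCP at [264.991, -566.054, 404.717] pointing down, gripper open.
Joint ranges: [-172.22, 172.22], [-26.19, 119.32], [-84.43, 86.54], [7.71, 146.69], [-57.33, 237.33], [2.42, 119.75], [-152.13, 152.13]. Speed limits (degrees/s): [147.25, 147.25, 180, 180, 180, 180, 180].

### API

Orientations are given as a 3x3 rotation matrix whose columns are the frame's x, y, z axes.
In Python, from workcell import r gives the robot as it stands. The module is installed in compiled form; this text tells all that it offers.
- The arm moves only by the tool arm_command, never from a script. Its argument "plan" is text: rows parted by semicolons, each of 4 numbers parted by spaces: the shift along the tool's x, y, z in cm, then the turn about the tool's z in degrees. A call has 1 to 8 rows; each row is the pose to reach, as a shift and turn from the pose commanded when the call began, along the tool's axes at that moment; what a row does not reach only later rows make up. A row lasts 1/8 s, in which the tool goes at most 62.5 mm and 10.7 degrees, less where a joint would pass 70% of its speed; a pose out of reach is approached as far as the arm can. A call with a gripper value outside its range is refused whole. "gripper" is the opening, from -1 (shut) to 1 (fully open), so that 0 is half open, set as the call begins (left out, the last holds). The fingers move at their own pace and stop on an object; "newtons" is the grip in N (left out, the last holds). Time passes only in rows, so rows that repeat a pose let the fingers close. It gives the time, the measured TCP pose, the force and the opening at its end, in the units of the state.
- r.observe(): the state, without advancing time (a new reading comes with each control period).
- r.snapshot(name): name is "side" or "top" or "wrist"; returns a dict with "pixels" (384x512x3 uint8, blue, green, red), "depth" (384x512 float32, mm along the optical axis (not along the pixel's ray), 0 where there is no reading), "camera_matrix" (3x3 intrinsics, pixels), "world_to_cam" (4x4, takes a point from world to camera coordinates); the wrist camera has in their place "hand_eye" (4x4, takes a point from camera to tool coordinates, whose origin is the TCP and whose axes are the tool frame's). Camera axes: x right, y down, z forward; pixel columns grow to the right and rows downward; lengths in mm; the calibration is good to about 2 mm. A picture is of the moment at which its call begins: read the wrist's pose just before it.
- r.job_done(): hands the job in, once; it reports no verdict.
The state is a dict: "time_s": time; "q": joint angles; "joint_vel": joint speeds; "effort": joint torques, N m; "ee_pos": TCP position; "eef_rot": TCP orientation; "force": force on the tool from outside, world axes, zero at the start; "torque": the same for the moment, N m; "grip_width": finger opening in mm.
Only numpy, scipy, OpenCV 4.12 (cv2) and the standard library are available. Lean on these libraries where they do the work, as an engineer would, in place of code of your own. Each camera call takes 0.05 s, during which the arm holds its last target.

### The job

Pull the tester's drawer all the way out by the bar handle on its front, then free the clear hold-down gate on it: pinch the main catch (left, wide tabs) so that the gate jumps up onto the safety catch, and after that pinch the safety catch (right, narrow tabs). Take the gate by its black bar and swing it up past its detent until it stands upright or a little beyond. Finish while still holding it wide open there, the drawer still out, since it springs back when let go; do not knock the bottles, spool and tip caps about.

Things in the scene. Friction and masses are not known exactly. Their poses are not given: they have to be found in the camera images.
- tester: grey sheet-metal housing of a board tester on levelling feet, 190 deep (x) x 310 wide (y), roof 132 mm above the bench, open at the front; it cannot move. Origin: middle of its front edge, 6 mm above the bench; x points into the housing (away from its front), y to the left as seen from the front, z up. All offsets below are in these axes.
- drawer (a joint): slide of the drawer in m: 0 shut, 0.145 fully out against the stop; opening moves it along the tester's -x. It slides with about 4 N; over the last 25 mm it rides over a sprung hold-out ball (about 10 to 15 N), which then keeps it out against pushes of up to about 25 N.
- drawer_handle (a point): middle of the drawer's steel bar handle: 10 mm thick, 110 mm long along y, 95 mm above the bench, 43 mm in front of the panel's face (38 mm free gap). The panel's top is 106 mm above the bench. The point moves with the drawer and has its axes. With the drawer shut it is 55 mm in front of the housing.
- main_pinch (a point): main catch, left of the gate: middle between its two upright black tabs, 103 mm above the bench. They stand 20 mm apart along y, are 24 mm wide in x, tops at 118 mm, clear beside them down to 79 mm. The outer (left) tab is fixed, its outer face 17 mm to the left (+y) of this point; the inner one moves with the bolt, its inner face 17 mm to the right. Pinch across both. Moves with the drawer.
- main_catch (a joint): travel of the main catch's bolt in m: 0 home (34 mm over both tabs), 0.010 fully pinched (24 mm over both; the inner tab has moved outward, to the left). It clears the gate beyond about 0.008. Its spring takes 4 N at the start, 8 N at the end and returns it when let go. With the drawer fully out, the point main_pinch lies 110 mm in front of the housing's front edge, 117 mm left of its middle.
- safety_pinch (a point): safety catch, right of the gate, mirror image of the main catch (fixed tab outermost, on the right, -y; inner tab moves outward to the right) with the same sizes but tabs only 14 mm wide. Nothing is in the fingers' way down to 82 mm above the bench. With the drawer fully out it lies 110 mm in front of the housing, 117 mm right of its middle.
- safety_catch (a joint): travel of the safety catch's bolt in m: 0 home, 0.010 fully pinched; clears the gate beyond about 0.008. Its bolt sits 8 mm higher than the main one, so it does not carry the gate until the main catch has been freed.
- gate (a joint): hinge of the clear hold-down gate, rad: 0 shut (flat); grows as its front edge swings up and back about an axis along the tester's y; stop at 1.75. Spring pins lift it: main catch pinched, it jumps to about 0.08 onto the safety catch; that pinched too, to about 0.25. A detent resists at 0.65 to 1.15 (7 N at the bar); wider, a spring pulls it back with 3 N; let go, it falls to about 1.1.
- gate_bar (a point): middle of the gate's round black grip bar, 10 mm thick, 75 mm free length along y, 38 mm above the clear plate on two posts. Moves and turns with the gate; with the gate shut it is 95 mm in front of and 41 mm above the hinge axis and 117 mm above the bench.
- gate_hinge (a point): point on the gate's hinge axis, in the middle of its width, 76 mm above the bench; moves with the drawer. With the drawer fully out it lies 5 mm in front of the housing's front edge.
- cleaner_bottle: bystander: white dropper bottle with a black tip, 27 mm across, 133 mm high, standing to the right; origin under its middle
- flux_bottle: bystander: slim dropper bottle with a green tip, 21 mm across, 123 mm high, standing to the right; origin under its middle
- tip_caps: bystander: pair of joined soft caps, 25 x 63 x 20 mm, lying to the left; origin under its middle
- solder_spool: bystander: reel of solder, 56 mm across, 36 mm high, to the left; origin under its middle

How it is judged (in metres and radians):
On the way, in this order (a step that is already met when the one before it is completed fails the run):
1. the drawer is fully out (value of joint drawer above 0.135 m), for 0.1 s.
2. the main catch has been pinched and the gate hangs on the safety catch (value of joint gate between 0.05 and 0.13 rad and value of joint safety_catch below 0.003 m), for 0.1 s.
3. the safety catch has been pinched and the gate is free of both catches (value of joint gate above 0.18 rad and value of joint drawer above 0.13 m), for 0.1 s.
4. the gate is swung past its detent and wide open (value of joint gate above 1.45 rad and contact force between the fingers and gate above 0.5 N), for 0.2 s.
At the end, for the whole second after the job is handed in: the gripper holds the gate still at 1.45 rad (83 degrees) or wider, the fingers bear on it with at least 0.5 N, the drawer is still at least 125 mm out and both catches have sprung home (all of step 4 and velocity of joint gate between -0.1 and 0.1 rad/s and value of joint drawer above 0.125 m and value of joint each of main_catch, safety_catch below 0.003 m); the arm keeps its last pose, push and grip.
It fails at once if a bottle, the spool or the tip caps were pushed more than 30 mm (distance of any of cleaner_bottle, flux_bottle, tip_caps, solder_spool from where it was at the start of the episode above 0.03 m).
It fails at once if a bottle was tipped over (angle between any of cleaner_bottle, flux_bottle's own z axis and vertical above 0.5 rad).
It also fails if it takes over 64 s, if anything falls off the work surface, if the arm or the gripper's body presses on something with over 40 N, if the wrist force passes 120 N, or if a joint passes its speed limit or range.

## Working session

There is one attempt and no reset: what is moved stays moved. The work goes in short steps, Python scripts to look and compute and a tool call to move; the robot and the scene stay as the last step left them, time stands still between calls to the robot, and variables do not carry over. Pictures are saved under pics/ and viewed, and the job is handed in when it is done.

Besides the shell and the picture viewer there is one more tool, called after ">>>" in YAML: its name, and indented under it one key for each argument. arm_command: Moves the arm, as the interface text tells. Its arguments: {"type":"object","properties":{"plan":{"type":"string"},"gripper":{"type":"number"},"newtons":{"type":"number"}},"required":["plan"]}

```bash
mkdir -p pics; python3 - <<'E'
from workcell import r
import cv2,numpy as np
s=r.observe(); print(s)
for n in("side","top","wrist"):
    d=r.snapshot(n); cv2.imwrite(f"pics/{n}0.png",d["pixels"]); np.savez(f"{n}0.npz",**d)
    print(n,d["camera_matrix"].round(1).tolist(),(d["world_to_cam"] if n!="wrist" else d["hand_eye"]).round(3).tolist())
E
```

```text
{'time_s': 0.0, 'q': array([ 66.8518646 ,  39.53170704, -11.14423899,  89.74898891,
         9.01247123,  51.7091179 , -12.32285104]), 'joint_vel': array([-0.09145075,  0.08689164,  0.06457015, -0.01434735, -0.07380891,
        0.0097798 ,  0.05086722]), 'effort': array([-4.17636293e-04, -5.39605236e+01, -1.26666225e+00, -1.58542246e+01,
        9.11432260e-03,  9.46939312e-03, -4.46301684e-06]), 'ee_pos': array([ 264.79283738, -565.74144736,  403.8804161 ]), 'eef_rot': array([[ 4.24056138e-01, -9.05635428e-01, -9.29340835e-04],
       [-9.05633956e-01, -4.24057131e-01,  1.63924380e-03],
       [-1.87865086e-03,  1.46511225e-04, -9.99998225e-01]]), 'force': array([ 0.12177827, -0.58201959, -0.86247074]), 'torque': array([-0.00118849,  0.01535058,  0.03116014]), 'grip_width': 85.28864251623139}
side [[381.3, 0.0, 259.1], [0.0, 381.3, 194.0], [0.0, 0.0, 1.0]] [[-0.995, -0.095, 0.009, 656.148], [-0.057, 0.525, -0.849, 67.531], [0.076, -0.846, -0.528, 1135.76], [0.0, 0.0, 0.0, 1.0]]
top [[367.7, 0.0, 254.6], [0.0, 367.7, 193.2], [0.0, 0.0, 1.0]] [[-0.11, -0.994, -0.004, 202.028], [-0.967, 0.108, -0.231, 631.902], [0.23, -0.022, -0.973, 1019.087], [0.0, 0.0, 0.0, 1.0]]
wrist [[264.8, 0.0, 253.5], [0.0, 264.8, 194.5], [0.0, 0.0, 1.0]] [[1.0, 0.0, -0.0, -0.214], [-0.0, 0.948, 0.318, -81.846], [0.0, -0.318, 0.948, 30.358], [0.0, 0.0, 0.0, 1.0]]
```

View pics/side0.png

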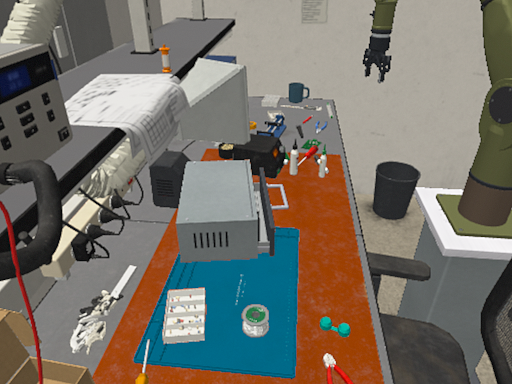

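View pics/top0.png

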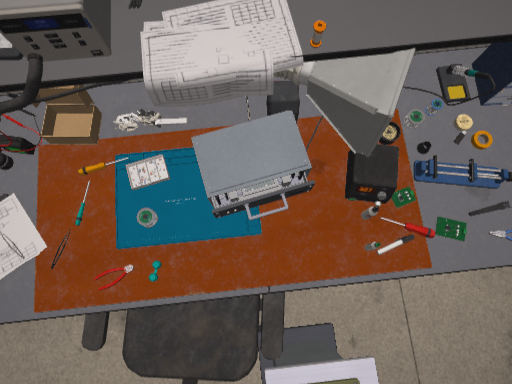

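View pics/wrist0.png

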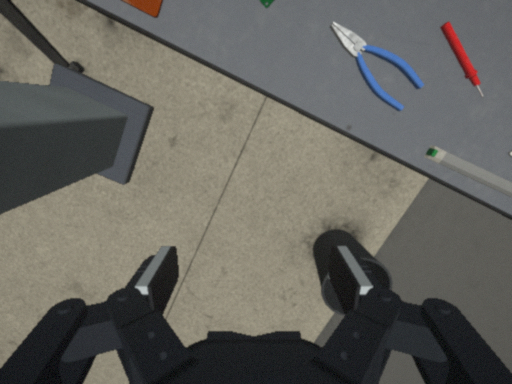

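```bash
cat > h.py <<'E'
import numpy as np,cv2
from workcell import r
def load(n): return dict(np.load(n))
def world(d,pose=None):
    K=d["camera_matrix"];z=d["depth"].astype(float);h,w=z.shape
    u,v=np.meshgrid(np.arange(w),np.arange(h))
    P=np.stack([(u-K[0,2])/K[0,0]*z,(v-K[1,2])/K[1,1]*z,z,np.ones_like(z)],-1)
    if "world_to_cam" in d: T=np.linalg.inv(d["world_to_cam"])
    else:
        W=np.eye(4);W[:3,:3]=pose[1];W[:3,3]=pose[0];T=W@d["hand_eye"]
    X=(P@T.T)[...,:3]; X[z==0]=np.nan
    return X
E
python3 - <<'E'
from h import *
d=load("top0.npz");X=world(d)
im=d["pixels"]
c=im[90:240,170:420]; cv2.imwrite("pics/topz.png",cv2.resize(c,None,fx=3.2,fy=3.2,interpolation=cv2.INTER_CUBIC))
sub=np.zeros(X.shape[:2],bool); sub[95:225,180:325]=1
m=sub&(abs(X[...,2]-132)<6)
m=cv2.morphologyEx(m.astype(np.uint8),cv2.MORPH_OPEN,np.ones((5,5)))
n,l,st,_=cv2.connectedComponentsWithStats(m);k=1+np.argmax(st[1:,4]);m=l==k
pts=X[m];print(len(pts),np.median(pts[:,2]))
rc=cv2.minAreaRect(pts[:,:2].astype(np.float32));print(rc,cv2.boxPoints(rc))
s=load("side0.npz")["pixels"];cv2.imwrite("pics/sidez.png",cv2.resize(s[120:280,160:360],None,fx=3.7,fy=3.7,interpolation=cv2.INTER_CUBIC))
E
```

```text
6648 131.89890064536138
((763.850341796875, 130.80191040039062), (199.99703979492188, 311.4562683105469), 10.3491792678833) [[637.5027   266.03214 ]
 [693.4547   -40.357117]
 [890.198     -4.428314]
 [834.246    301.96094 ]]
```

View pics/topz.png

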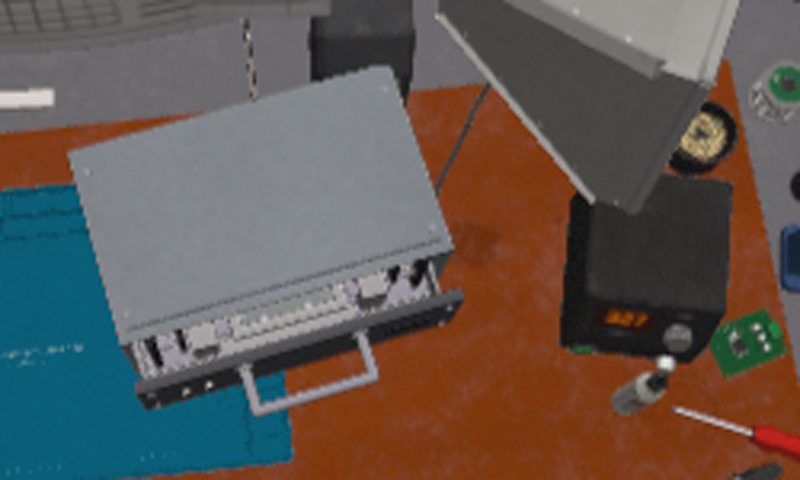

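View pics/sidez.png

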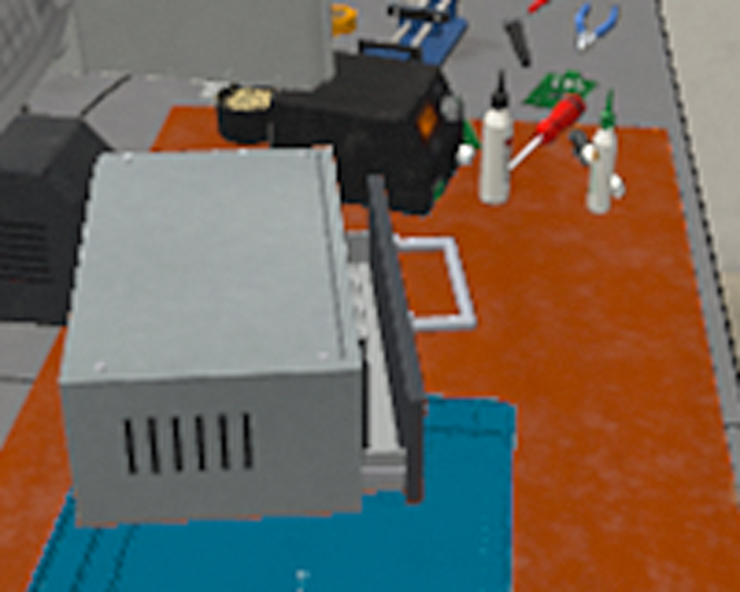

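```bash
cat >> h.py <<'E'
def cast(d,uv,z,pose=None):
    K=d["camera_matrix"]
    if "world_to_cam" in d: T=np.linalg.inv(d["world_to_cam"])
    else:
        W=np.eye(4);W[:3,:3]=pose[1];W[:3,3]=pose[0];T=W@d["hand_eye"]
    o=T[:3,3];v=T[:3,:3]@np.linalg.inv(K)@np.array([uv[0],uv[1],1.])
    return o+v*(z-o[2])/v[2]
E
python3 - <<'E'
from h import *
d=load("top0.npz");X=world(d)
for uv in [(210,194.7),(311.2,167.2),(292.5,111.25),(191.9,138.4)]: print(cast(d,uv,132).round(1))
ex=np.array([.984,.180]);ey=np.array([-.18,.984])
# handle pts: z 85..105 , in front
o=np.array([665.5,112.8])
a=(X[...,:2]-o)@ex; b=(X[...,:2]-o)@ey; z=X[...,2]
m=(a<-25)&(a>-220)&(abs(b)<80)&(z>80)&(z<115)
print(m.sum())
import collections
for lo in range(-200,-20,5):
    k=m&(a>=lo)&(a<lo+5)
    if k.sum(): print(lo,k.sum(),b[k].min().round(),b[k].max().round(),np.median(z[k]).round(1))
for uv in [(258,413),(376,380)]: print(cast(d,(uv[0]/3.2+170,uv[1]/3.2+90),97).round(1))
E
```

```text
[646.5 257.1 132. ]
[694.8 -37.3 132. ]
[873.   -7.5 132. ]
[820.6 295.7 132. ]
545
-90 58 -58.0 57.0 98.0
-85 73 -59.0 61.0 99.5
-80 21 -57.0 60.0 99.4
-75 13 -59.0 60.0 99.3
-70 13 -59.0 60.0 99.0
-65 10 -57.0 61.0 99.0
-60 12 -59.0 60.0 98.9
-55 10 -57.0 61.0 100.0
-50 13 -59.0 60.0 98.9
-45 99 -80.0 79.0 96.9
-40 109 -79.0 79.0 105.7
-35 93 -78.0 80.0 105.7
-30 21 -78.0 78.0 105.1
[570.7 150.9  97. ]
[588.8  42.   97. ]
```

```bash
python3 - <<'E'
from h import *
d=load("top0.npz");X=world(d)
ex=np.array([.984,.180]);ey=np.array([-.18,.984]);o=np.array([665.5,112.8])
a=(X[...,:2]-o)@ex; b=(X[...,:2]-o)@ey; z=X[...,2]
m=(a<-76)&(a>-96)&(abs(b)<48)&(z>92)&(z<105)
vx,vy,x0,y0=cv2.fitLine(X[m][:,:2].astype(np.float32),cv2.DIST_HUBER,0,.01,.01).ravel()
print("handle",np.degrees(np.arctan2(vx,-vy)) if vy<0 else np.degrees(np.arctan2(-vx,vy)),x0,y0, m.sum(), z[m].mean())
mm=(a<-70)&(a>-100)&(abs(b)<75)&(z>90)&(z<105)
print("ends",b[mm].min(),b[mm].max(),np.percentile(a[m],[5,50,95]))
# panel front edge line: z~105.7
p=(a<-25)&(a>-48)&(abs(b)<150)&(abs(z-106)<4)
for nm,q,col in(("panel",p,None),):
    vx,vy,x0,y0=cv2.fitLine(X[q][:,:2].astype(np.float32),cv2.DIST_HUBER,0,.01,.01).ravel();print(nm,np.degrees(np.arctan(-vx/vy)),x0,y0,np.percentile(a[q],[2,50,98]))
# roof front/left/right/back edges
r_=(abs(z-132)<4)&(a>-20)&(a<215)&(abs(b)<170)
r_=cv2.morphologyEx(r_.astype(np.uint8),cv2.MORPH_OPEN,np.ones((5,5)))>0
A=a[r_];B=b[r_];P=X[r_][:,:2]
def edge(key,val,lo,hi,mx):
    out=[]
    for t in np.arange(lo,hi,6):
        k=(key>=t)&(key<t+6)
        if k.sum(): i=np.argmax(val[k]) if mx else np.argmin(val[k]); out.append(P[k][i])
    L=cv2.fitLine(np.array(out,np.float32),cv2.DIST_HUBER,0,.01,.01).ravel();return L
for nm,L in(("front",edge(B,A,-140,140,0)),("back",edge(B,A,-140,140,1)),("left",edge(A,B,10,170,1)),("right",edge(A,B,10,170,0))): print(nm,L,np.degrees(np.arctan(-L[0]/L[1])))
E
```

```text
handle 10.688267 582.55646 98.37533 114 98.71563977454524
ends -59.256343431228444 60.818235051177126 [-88.13495242 -84.33429055 -79.78478619]
panel 10.416568 630.592 106.72523 [-41.56645358 -35.45052949 -28.92228215]
front [ 1.8663234e-01 -9.8242980e-01  6.6642572e+02  1.2177030e+02] 10.756316
back [ 2.0475876e-01 -9.7881246e-01  8.5142426e+02  1.3604895e+02] 11.815377
left [9.8226428e-01 1.8750168e-01 7.2735553e+02 2.8026871e+02] -79.19297
right [ 9.8178214e-01  1.9001015e-01  7.8243347e+02 -1.9907259e+01] -79.046616
```

```bash
python3 - <<'E'
from h import *
d=load("top0.npz");X=world(d)
for z0 in (140,200,300,400):
    m=(X[...,2]>z0)&(X[...,0]<1000)
    print(z0,m.sum(),[np.nanpercentile(X[m][:,i],[0,2,50,98,100]).round().tolist() for i in (0,1)] if m.any() else '')
# bottles
s=load("side0.npz");S=world(s)
for nm,D,Y in(("top",d,X),("side",s,S)):
    m=(Y[...,2]>60)&(Y[...,2]<140)&(Y[...,0]>400)&(Y[...,0]<690)&(Y[...,1]<-60)&(Y[...,1]>-400)
    n,l,st,c=cv2.connectedComponentsWithStats(m.astype(np.uint8))
    for i in range(1,n):
        if st[i,4]>3:
            q=Y[l==i];print(nm,c[i].round(),st[i,4],q.mean(0).round(),q.max(0).round())
print(X[272,155].round(),X[217,147].round())
from h import r
o=r.observe();print(o["time_s"])
E
```

```text
140 42128 [[712.0, 741.0, 916.0, 994.0, 1000.0], [-671.0, -490.0, 91.0, 661.0, 845.0]]
200 40121 [[714.0, 746.0, 917.0, 994.0, 1000.0], [-527.0, -469.0, 117.0, 661.0, 777.0]]
300 37319 [[719.0, 764.0, 920.0, 994.0, 1000.0], [-527.0, -473.0, 152.0, 661.0, 701.0]]
400 6603 [[859.0, 873.0, 935.0, 987.0, 1000.0], [-55.0, -37.0, 511.0, 644.0, 679.0]]
top [374. 180.] 1458 [ 645. -222.   96.] [ 690. -152.  111.]
top [372. 211.] 101 [ 556. -200.   92.] [ 569. -191.  133.]
top [375. 245.] 59 [ 459. -191.   87.] [ 469. -184.  125.]
side [269. 149.] 713 [ 646. -203.   92.] [ 690. -150.  110.]
side [295. 151.] 117 [ 557. -199.   89.] [ 570. -190.  132.]
side [324. 155.] 74 [ 458. -191.   85.] [ 467. -184.  123.]
[457. 455.   5.] [628. 472.   5.]
0.15
```

>>> arm_command:
  plan: "-3.5 -4.25 0 -9.4; -7 -8.5 0 -18.8; -10.5 -12.7 0 -28.2; -14 -17 0 -37.6; -17.5 -21.2 0 -47; -21 -25.5 0 -56.4; -24.5 -29.7 0 -65.8; -28 -34 0 -75.6"
  gripper: -0.3
  newtons: 40

```text
time_s: 1.15
ee_pos: [454.6, -166.8, 404.7]
eef_rot: [[0.982, 0.191, 0.0], [0.191, -0.982, -0.0], [-0.0, 0.0, -1.0]]
force: [-0.2, -0.6, -0.5]
grip_width: 30.2
```

```bash
python3 - <<'E'
from h import *
o=r.observe();print(o["time_s"],o["q"].round(1),o["ee_pos"].round(1),o["eef_rot"].round(3).tolist(),o["grip_width"])
d=load("top0.npz");X=world(d)
for z0 in (160,220,300):
  m=(X[...,2]>z0)&(X[...,0]<860)&(X[...,1]<300)&(X[...,1]>-200);print(z0,m.sum(),X[m].min(0).round() if m.any() else 0,X[m].max(0).round() if m.any() else 0)
E
```

```text
1.15 [ 35.   31.5 -31.4 112.7  23.9  42.2   0.2] [ 454.6 -166.8  404.7] [[0.982, 0.191, 0.0], [0.191, -0.982, -0.0], [-0.0, 0.0, -1.0]] 30.20848722071533
160 6561 [ 714. -200.  160.] [860. 300. 389.]
220 5904 [ 715. -200.  220.] [860. 300. 389.]
300 4864 [ 719. -200.  300.] [860. 300. 389.]
```

>>> arm_command:
  plan: "2.9 -3.9 1 0; 5.9 -7.9 2 0; 8.8 -11.8 4 0; 11.7 -15.7 5.5 0; 14.7 -19.7 7 0; 17.6 -23.6 8.5 0; 17.6 -23.6 8.5 0"

```text
time_s: 2.02
ee_pos: [583.7, 101.3, 318.6]
eef_rot: [[0.981, 0.192, -0.0], [0.192, -0.981, 0.004], [0.0, -0.004, -1.0]]
force: [0.3, -0.1, -0.8]
grip_width: 29.9
```

```bash
python3 - <<'E'
from h import *
o=r.observe();print(o["time_s"],o["q"].round(1),o["ee_pos"].round(1),o["eef_rot"].round(3).tolist(),o["grip_width"])
d=r.snapshot("wrist");cv2.imwrite("pics/w1.png",d["pixels"]);np.savez("w1.npz",p=o["ee_pos"],R=o["eef_rot"],**d)
E
```

```text
2.025 [ -0.   45.  -25.1  99.6  26.6  41.3 -27.8] [583.7 101.3 318.6] [[0.981, 0.192, -0.0], [0.192, -0.981, 0.004], [0.0, -0.004, -1.0]] 29.8913615042175
```

View pics/w1.png

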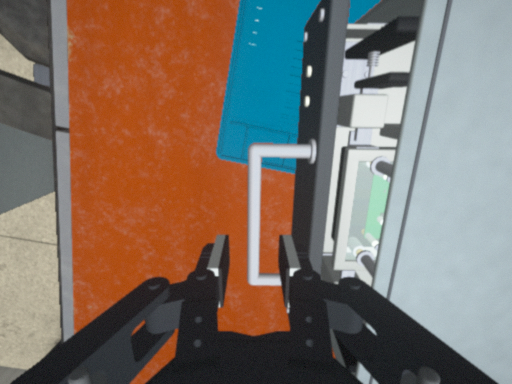

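```bash
python3 - <<'E'
from h import *
d=load("w1.npz");pose=(d["p"],d["R"])
X=world(d,pose)
for uv in [(260,152),(253,278),(255,215)]:
    print(cast(d,uv,96,pose).round(1), X[uv[1],uv[0]].round(1))
# angle of housing edge (roof front) and panel
for uv in [(440,60),(395,280)]: print(X[uv[1],uv[0]].round(1))
E
```

```text
[578.7 152.2  96. ] [578.4 152.9 100.2]
[594.3  45.5  96. ] [593.7  48.6 100.4]
[584.7 102.9  96. ] [584.3 104.8 100.6]
[661.2 224.4 131.8]
[686.9  88.4 132. ]
```

>>> arm_command:
  plan: "0.1 0.2 3.5 0; 0.1 0.2 7 0; 0.1 0.2 7 0"

```text
time_s: 2.45
ee_pos: [583.5, 92.3, 247.8]
eef_rot: [[0.983, 0.184, -0.005], [0.184, -0.983, -0.003], [-0.006, 0.002, -1.0]]
force: [0.3, 0.0, 1.1]
grip_width: 29.9
```

>>> arm_command:
  plan: "0 0 0 0; 0 0 0 0; 0 0 0 0; 0 0 0 0"
  gripper: -1

```text
time_s: 2.95
ee_pos: [585.1, 94.0, 251.1]
eef_rot: [[0.983, 0.185, 0.002], [0.185, -0.983, -0.001], [0.002, 0.001, -1.0]]
force: [-1.6, -2.5, 7.4]
grip_width: 8.1
```

>>> arm_command:
  plan: "-2 0 0 0; -4 0 0 0; -6 0 0 0; -8 0 0 0; -9.5 0 0 0; -11 0 0 0; -11.5 0 0 0; -11.5 0 0 0"

```text
time_s: 3.95
ee_pos: [478.2, 73.9, 251.1]
eef_rot: [[0.983, 0.183, 0.016], [0.183, -0.983, 0.005], [0.017, -0.002, -1.0]]
force: [13.5, -1.2, -6.8]
grip_width: 8.5
```

```bash
python3 - <<'E'
from h import *
o=r.observe();print(o["time_s"],o["q"].round(1),o["ee_pos"].round(1),o["force"].round(1))
d=r.snapshot("top");cv2.imwrite("pics/t2.png",cv2.resize(d["pixels"][80:260,150:400],None,fx=3.2,fy=3.2,interpolation=cv2.INTER_CUBIC))
E
```

```text
3.95 [ -5.8  45.1 -13.7 121.   35.7  16.7 -39.3] [478.2  73.9 251.1] [13.5 -1.2 -6.8]
```

View pics/t2.png

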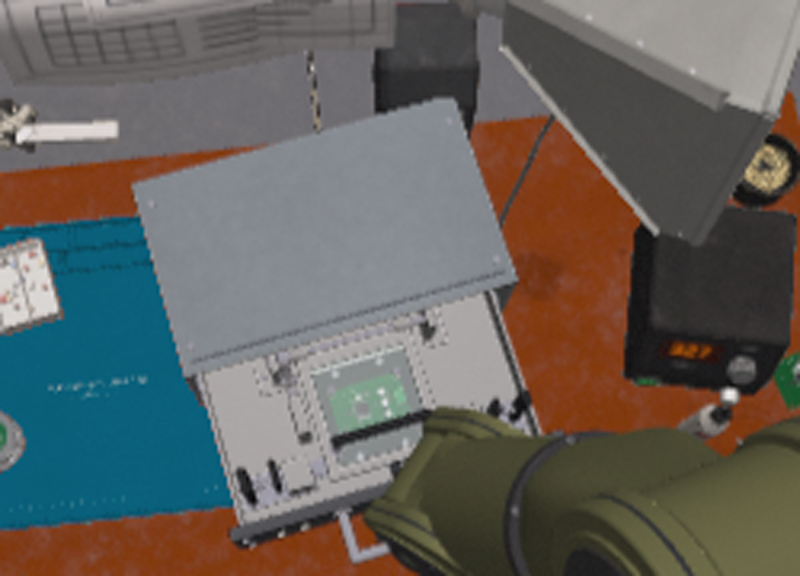

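>>> arm_command:
  plan: "-0.5 0 0 0; -1 0 0 0; -1.2 0 0 0; -1.2 0 0 0; -1.2 0 0 0"

```text
time_s: 4.62
ee_pos: [468.0, 71.9, 251.1]
eef_rot: [[0.983, 0.183, 0.02], [0.183, -0.983, 0.007], [0.021, -0.003, -1.0]]
force: [18.1, -0.6, -9.5]
grip_width: 8.4
```

>>> arm_command:
  plan: "-0.5 0 0 0; -0.8 0 0 0; -0.8 0 0 0; -0.8 0 0 0"

```text
time_s: 5.12
ee_pos: [465.8, 71.2, 251.2]
eef_rot: [[0.983, 0.181, 0.032], [0.181, -0.983, 0.012], [0.034, -0.006, -0.999]]
force: [33.1, -2.6, -24.5]
grip_width: 8.1
```

>>> arm_command:
  plan: "0.8 0 0 0; 0.8 0 0 0; 0.8 0 0 0"
  gripper: -0.3

```text
time_s: 5.5
ee_pos: [460.8, 71.2, 250.1]
eef_rot: [[0.983, 0.186, 0.003], [0.186, -0.983, 0.002], [0.003, -0.001, -1.0]]
force: [5.3, 0.7, -1.0]
grip_width: 29.6
```

>>> arm_command:
  plan: "0 0 -3 0; 0 0 -7 0; 0 0 -9 0; 0 0 -9 0"

```text
time_s: 6.0
ee_pos: [458.9, 70.8, 340.6]
eef_rot: [[0.983, 0.186, 0.0], [0.186, -0.983, -0.0], [0.0, 0.0, -1.0]]
force: [-0.2, -0.1, 0.3]
grip_width: 29.9
```

```bash
python3 - <<'E'
from h import *
o=r.observe();print(o["time_s"],o["q"].round(1),o["ee_pos"].round(1),o["eef_rot"].round(3).tolist(),o["force"].round(1))
d=r.snapshot("side");cv2.imwrite("pics/s3.png",cv2.resize(d["pixels"][120:280,160:360],None,fx=3.7,fy=3.7,interpolation=cv2.INTER_CUBIC))
np.savez("s3.npz",**d)
d=r.snapshot("top");cv2.imwrite("pics/t3.png",cv2.resize(d["pixels"][80:260,150:400],None,fx=3.2,fy=3.2,interpolation=cv2.INTER_CUBIC))
np.savez("t3.npz",**d)
d=r.snapshot("wrist");cv2.imwrite("pics/w3.png",d["pixels"]);np.savez("w3.npz",p=o["ee_pos"],R=o["eef_rot"],**d)
E
```

```text
6.0 [  1.1  35.5 -24.3 120.1  28.6  30.  -33.7] [458.9  70.8 340.6] [[0.983, 0.186, 0.0], [0.186, -0.983, -0.0], [0.0, 0.0, -1.0]] [-0.2 -0.1  0.3]
```

View pics/t3.png

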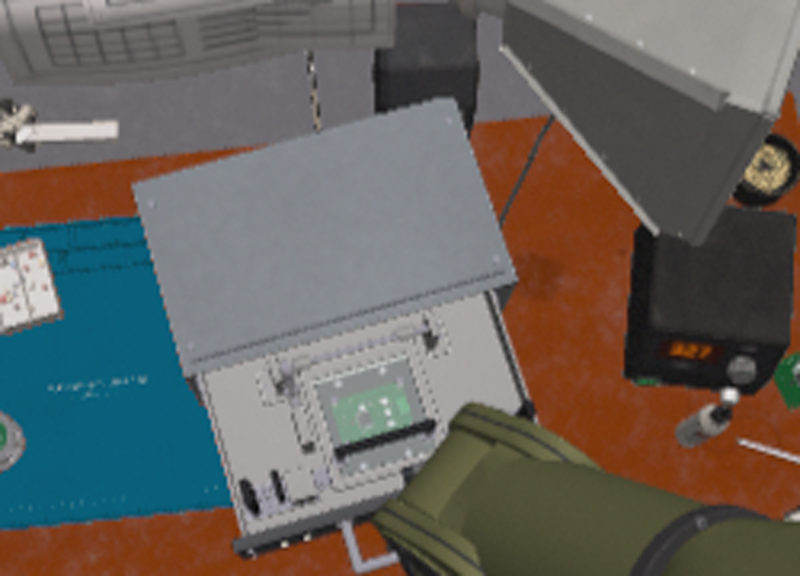

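View pics/s3.png

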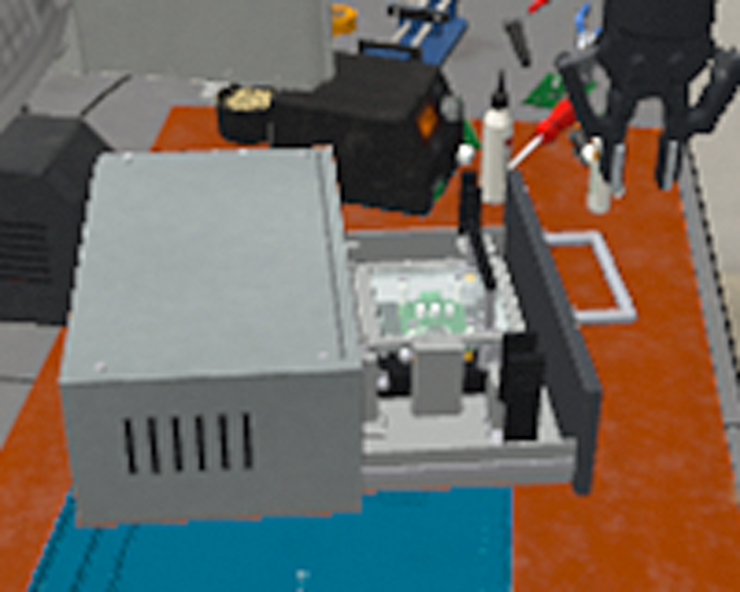

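View pics/w3.png

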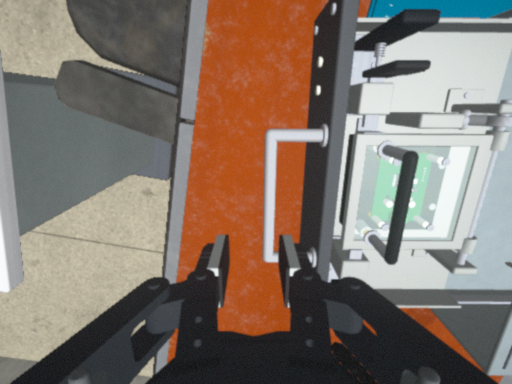

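```bash
python3 - <<'E'
from h import *
O=np.array([666.2,113.8]);ex=np.array([.983,.186]);ey=np.array([-.186,.983])
t=load("t3.npz");w=load("w3.npz");pose=(w["p"],w["R"])
for nm,d,ps in(("t",t,None),("w",w,pose),("s",load("s3.npz"),None)):
    X=world(d,ps);p=X[...,:2]-O
    a=p@ex;b=p@ey;z=X[...,2]
    m=(z>113)&(z<124)&(a>-140)&(a<-85)&(abs(b)>85)&(abs(b)<150)
    n,l,st,c=cv2.connectedComponentsWithStats(m.astype(np.uint8))
    for i in range(1,n):
        if st[i,4]>3: q=l==i;print(nm,c[i].round(),st[i,4],"a",a[q].min().round(1),a[q].max().round(1),"b",b[q].min().round(1),b[q].max().round(1),"z",np.median(z[q]).round(1))
    m=(z>110)&(z<126)&(a>-130)&(a<-75)&(abs(b)<50)
    if m.sum(): print(nm,"bar",m.sum(),"a",np.percentile(a[m],[5,50,95]).round(1),"b",b[m].min().round(1),b[m].max().round(1),np.median(z[m]).round(1))
E
```

```text
t [315. 207.] 14 a -117.5 -104.3 b -132.9 -124.9 z 117.6
t [236. 231.] 17 a -121.6 -99.2 b 101.0 106.7 z 117.3
t [226. 234.] 25 a -121.3 -98.8 b 127.0 135.4 z 118.0
t bar 115 a [-104.7 -100.6  -95.8] b -44.2 47.5 121.5
w [418.  17.] 717 a -120.2 -95.8 b 126.6 135.9 z 119.7
w [409.  65.] 461 a -120.5 -96.3 b 100.1 107.1 z 119.6
w bar 1764 a [-103.3 -100.8  -95.5] b -44.7 47.8 123.5
s [287. 167.] 13 a -118.9 -107.0 b -136.2 -124.1 z 117.4
s [288. 171.] 13 a -118.2 -105.8 b -104.7 -96.8 z 117.0
s [300. 210.] 30 a -122.2 -99.6 b 100.9 108.0 z 116.8
s [302. 217.] 40 a -121.8 -99.1 b 127.2 138.6 z 117.4
s bar 79 a [-104.9  -99.8  -96.3] b -46.3 47.9 122.2
```

>>> arm_command:
  plan: "1.3 -1.6 0 10.5; 2.6 -3.2 0 21; 3.9 -4.8 0 31.5; 5.2 -6.4 0 42"
  gripper: 0.32
  newtons: 25

```text
time_s: 6.65
ee_pos: [498.8, 144.0, 338.3]
eef_rot: [[0.851, -0.524, -0.003], [-0.524, -0.851, -0.002], [-0.002, 0.003, -1.0]]
force: [0.0, -0.6, -0.3]
grip_width: 56.3
```

```bash
python3 - <<'E'
from h import *
o=r.observe();print(o["time_s"],o["q"].round(1),o["ee_pos"].round(1),o["eef_rot"].round(3).tolist(),o["grip_width"])
E
```

```text
6.65 [-13.7  37.6 -12.2 111.6  13.9  32.4 -66.8] [498.8 144.  338.3] [[0.851, -0.524, -0.003], [-0.524, -0.851, -0.002], [-0.002, 0.003, -1.0]] 56.28535306288843
```

>>> arm_command:
  plan: "-0.1 -1.6 0 10; -0.2 -3.2 0 20; -0.4 -4.8 0 30; -0.5 -6.4 0 40; -0.6 -7.9 0 47.7; -0.6 -7.9 0 47.7; -0.6 -7.9 0 47.7"

```text
time_s: 7.52
ee_pos: [534.5, 213.3, 338.8]
eef_rot: [[0.193, -0.981, -0.002], [-0.981, -0.193, -0.002], [0.002, 0.002, -1.0]]
force: [-0.7, -1.0, -0.2]
grip_width: 56.2
```

```bash
python3 - <<'E'
from h import *
o=r.observe();print(o["time_s"],o["q"].round(1),o["ee_pos"].round(1),o["eef_rot"].round(3).tolist(),o["grip_width"])
d=r.snapshot("wrist");cv2.imwrite("pics/w4.png",d["pixels"]);np.savez("w4.npz",p=o["ee_pos"],R=o["eef_rot"],**d)
O=np.array([666.2,113.8]);ex=np.array([.983,.186]);ey=np.array([-.186,.983])
X=world(d,(o["ee_pos"],o["eef_rot"]));p=X[...,:2]-O
a=p@ex;b=p@ey;z=X[...,2]
m=(z>112)&(z<126)&(a>-140)&(a<-85)&(abs(b)>85)&(abs(b)<150)
n,l,st,c=cv2.connectedComponentsWithStats(m.astype(np.uint8))
for i in range(1,n):
    if st[i,4]>10: q=l==i;print(c[i].round(),st[i,4],"a",a[q].min().round(1),a[q].max().round(1),"b",b[q].min().round(1),b[q].max().round(1),"z",np.median(z[q]).round(1))
P=o["ee_pos"][:2]-O;print(P@ex,P@ey)
E
```

```text
7.525 [ -27.6   40.7    2.   102.5   -2.1   37.  -103.2] [534.5 213.3 338.8] [[0.193, -0.981, -0.002], [-0.981, -0.193, -0.002], [0.002, 0.002, -1.0]] 56.206993048912864
[242. 211.] 318 a -119.4 -96.0 b 127.3 135.4 z 118.0
[277. 211.] 264 a -119.9 -96.5 b 100.0 106.9 z 117.8
-110.95985526639976 122.33218885895091
```

View pics/w4.png

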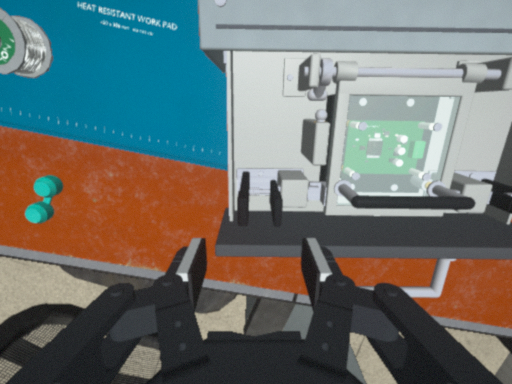

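>>> arm_command:
  plan: "-0.1 -0.2 3 0; -0.1 -0.2 6 0; -0.1 -0.2 7.9 0; -0.1 -0.2 7.9 0; -0.1 -0.2 7.9 0"

```text
time_s: 8.2
ee_pos: [537.2, 215.0, 261.4]
eef_rot: [[0.19, -0.982, 0.001], [-0.982, -0.19, 0.0], [0.0, -0.001, -1.0]]
force: [-0.6, 0.2, 0.5]
grip_width: 56.5
```

```bash
python3 - <<'E'
from h import *
o=r.observe();print(o["time_s"],o["ee_pos"].round(1),o["force"].round(1),o["grip_width"])
O=np.array([666.2,113.8]);ex=np.array([.983,.186]);ey=np.array([-.186,.983])
P=o["ee_pos"][:2]-O;print(P@ex,P@ey)
d=r.snapshot("side");cv2.imwrite("pics/s5.png",cv2.resize(d["pixels"][100:280,200:380],None,fx=3.3,fy=3.3,interpolation=cv2.INTER_CUBIC))
E
```

```text
8.2 [537.2 215.  261.4] [-0.6  0.2  0.5] 56.49392296658808
-108.01742767009709 123.46908229095169
```

View pics/s5.png

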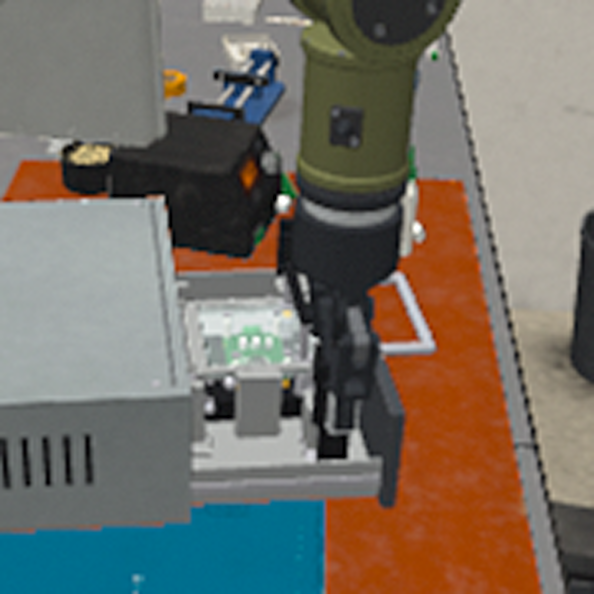

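Fingers straddle the tabs (finger at ~(345,390)), clear of the panel. Close.

>>> arm_command:
  plan: "0 0 0 0; 0 0 0 0; 0 0 0 0; 0 0 0 0; 0 0 0 0; 0 0 0 0"
  gripper: -1
  newtons: 25

```text
time_s: 9.0
ee_pos: [537.7, 214.5, 262.5]
eef_rot: [[0.188, -0.982, 0.003], [-0.982, -0.188, -0.0], [0.001, -0.003, -1.0]]
force: [-0.8, -2.1, 7.3]
grip_width: 23.5
```

```bash
python3 - <<'E'
from h import *
o=r.observe();print(o["time_s"],o["ee_pos"].round(1),o["force"].round(1),o["grip_width"])
d=r.snapshot("side");cv2.imwrite("pics/s6.png",cv2.resize(d["pixels"][150:260,200:350],None,fx=5,fy=5,interpolation=cv2.INTER_CUBIC))
d=r.snapshot("wrist");cv2.imwrite("pics/w6.png",d["pixels"])
E
```

```text
9.0 [537.7 214.5 262.5] [-0.8 -2.1  7.3] 23.508049691212115
```

View pics/s6.png

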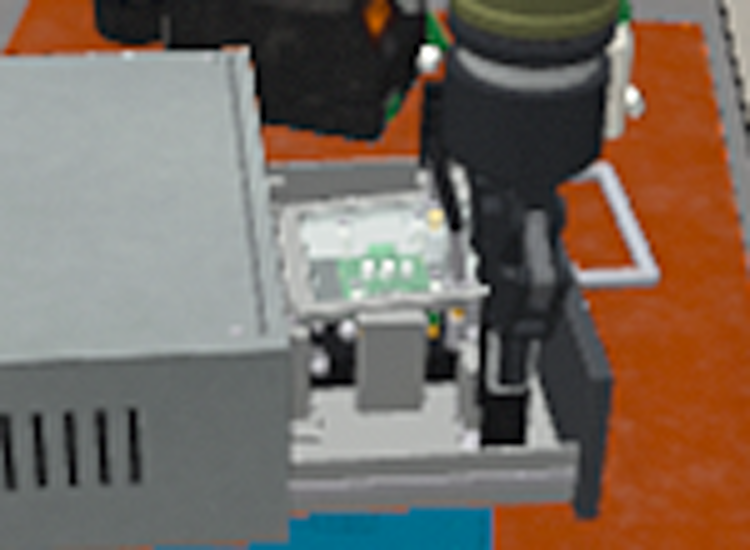

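View pics/w6.png

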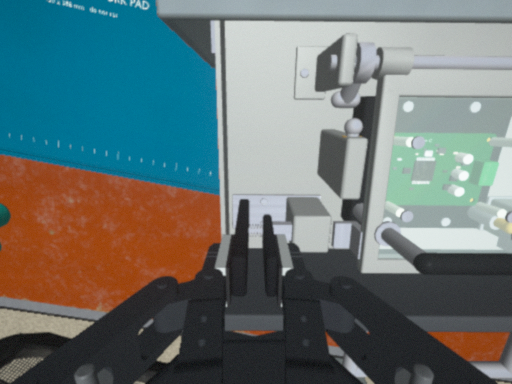

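>>> arm_command:
  plan: "0 0 0 0; 0 0 0 0; 0 0 0 0; 0 0 0 0; 0 0 -3 0; 0 0 -6 0; 0 0 -9 0; 0 0 -9 0"
  gripper: 0.32

```text
time_s: 10.1
ee_pos: [537.6, 215.8, 352.8]
eef_rot: [[0.191, -0.982, 0.004], [-0.982, -0.191, 0.002], [-0.001, -0.005, -1.0]]
force: [-0.9, -1.0, -0.4]
grip_width: 56.2
```

```bash
python3 - <<'E'
from h import *
o=r.observe();print(o["time_s"],o["q"].round(1),o["ee_pos"].round(1),o["eef_rot"].round(3).tolist(),o["grip_width"],o["force"].round(1))
O=np.array([666.2,113.8]);ex=np.array([.983,.186]);ey=np.array([-.186,.983])
for nm in("side","wrist"):
    d=r.snapshot(nm);X=world(d,(o["ee_pos"],o["eef_rot"]));p=X[...,:2]-O
    cv2.imwrite(f"pics/{nm}7.png",cv2.resize(d["pixels"][150:260,200:350],None,fx=5,fy=5,interpolation=cv2.INTER_CUBIC) if nm=="side" else d["pixels"])
    a=p@ex;b=p@ey;z=X[...,2]
    m=(z>112)&(z<140)&(a>-140)&(a<-75)&(abs(b)<150)
    n,l,st,c=cv2.connectedComponentsWithStats(m.astype(np.uint8))
    for i in range(1,n):
        if st[i,4]>10: q=l==i;print(nm,c[i].round(),st[i,4],"a",a[q].min().round(1),a[q].max().round(1),"b",b[q].min().round(1),b[q].max().round(1),"z",np.median(z[q]).round(1))
E
```

```text
10.1 [ -27.7   39.7    2.2  101.4   -2.2   38.7 -103.3] [537.6 215.8 352.8] [[0.191, -0.982, 0.004], [-0.982, -0.191, 0.002], [-0.001, -0.005, -1.0]] 56.24805599004178 [-0.9 -1.  -0.4]
side [287. 167.] 14 a -118.9 -106.5 b -134.7 -121.3 z 116.5
side [288. 171.] 15 a -118.0 -106.2 b -106.7 -98.3 z 116.6
side [289. 188.] 86 a -102.6 -92.1 b -43.5 49.0 z 129.0
side [302. 215.] 70 a -122.1 -98.2 b 109.4 137.2 z 117.5
wrist [410. 200.] 1582 a -99.0 -88.7 b -45.0 48.2 z 130.2
wrist [246. 209.] 283 a -118.4 -94.5 b 127.5 135.2 z 119.5
wrist [270. 209.] 235 a -118.0 -94.7 b 107.5 114.3 z 119.3
```

View pics/side7.png

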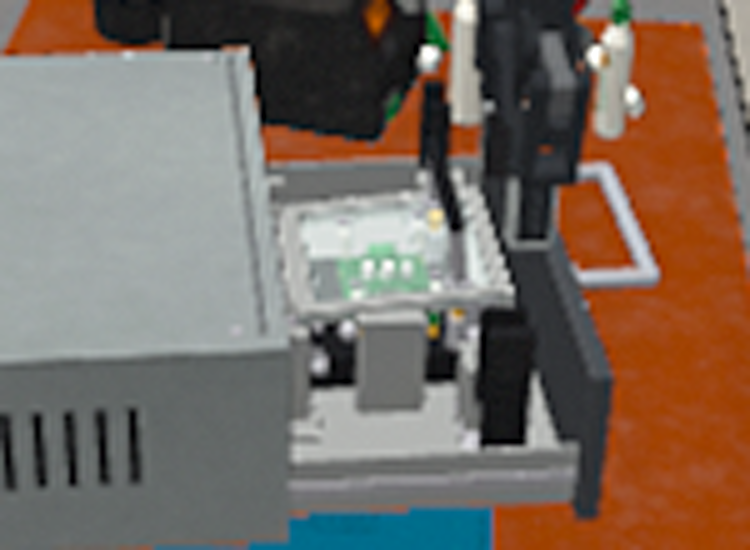

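>>> arm_command:
  plan: "4 0.1 0 0; 8.5 0.1 0 0; 13 0.2 0 0; 17.5 0.2 0 0; 21.5 0.3 0 0; 24.6 0.3 0 0; 24.6 0.3 0 0; 24.6 0.3 0 0"

```text
time_s: 11.2
ee_pos: [580.4, -25.6, 349.7]
eef_rot: [[0.192, -0.981, -0.002], [-0.981, -0.192, 0.001], [-0.001, 0.002, -1.0]]
force: [-0.9, 0.4, -0.7]
grip_width: 56.1
```

```bash
python3 - <<'E'
from h import *
o=r.observe();print(o["time_s"],o["q"].round(1),o["ee_pos"].round(1),o["eef_rot"].round(3).tolist(),o["grip_width"],o["force"].round(1))
O=np.array([666.2,113.8]);ex=np.array([.983,.186]);ey=np.array([-.186,.983])
P=o["ee_pos"][:2]-O;print(P@ex,P@ey)
for nm in("wrist","top"):
    d=r.snapshot(nm);X=world(d,(o["ee_pos"],o["eef_rot"]));p=X[...,:2]-O
    cv2.imwrite(f"pics/{nm}8.png",d["pixels"])
    a=p@ex;b=p@ey;z=X[...,2]
    m=(z>112)&(z<140)&(a>-140)&(a<-75)&(abs(b)<150)
    n,l,st,c=cv2.connectedComponentsWithStats(m.astype(np.uint8))
    for i in range(1,n):
        if st[i,4]>10: q=l==i;print(nm,c[i].round(),st[i,4],"a",a[q].min().round(1),a[q].max().round(1),"b",b[q].min().round(1),b[q].max().round(1),"z",np.median(z[q]).round(1))
E
```

```text
11.2 [ -1.5  40.1  -0.9 100.9   0.8  39.1 -81.7] [580.4 -25.6 349.7] [[0.192, -0.981, -0.002], [-0.981, -0.192, 0.001], [-0.001, 0.002, -1.0]] 56.11165055301934 [-0.9  0.4 -0.7]
-110.24647166230983 -121.07945793901321
wrist [ 98. 195.] 1633 a -100.5 -89.9 b -46.4 46.4 z 128.9
wrist [231. 208.] 141 a -115.5 -102.4 b -105.4 -98.4 z 117.7
wrist [265. 208.] 173 a -116.3 -102.5 b -134.1 -125.7 z 118.0
top [270. 215.] 119 a -101.9 -91.6 b -43.8 47.4 z 128.5
top [234. 232.] 20 a -120.2 -99.2 b 107.4 114.1 z 117.6
top [226. 234.] 25 a -120.3 -99.2 b 126.9 135.5 z 118.5
```

View pics/wrist8.png

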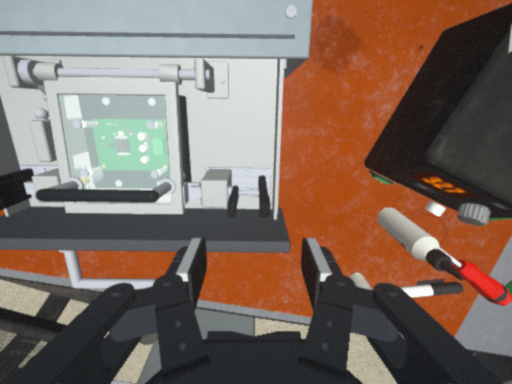

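>>> arm_command:
  plan: "0.1 -0.1 3 0; 0.1 -0.1 6 0; 0.1 -0.1 8.8 0; 0.1 -0.1 8.8 0; 0.1 -0.1 8.8 0"

```text
time_s: 11.92
ee_pos: [582.4, -26.8, 263.5]
eef_rot: [[0.192, -0.981, 0.001], [-0.981, -0.192, 0.0], [0.0, -0.001, -1.0]]
force: [-0.1, -0.2, -0.1]
grip_width: 56.3
```

```bash
python3 - <<'E'
from h import *
o=r.observe();print(o["time_s"],o["ee_pos"].round(1),o["force"].round(1),o["grip_width"])
O=np.array([666.2,113.8]);ex=np.array([.983,.186]);ey=np.array([-.186,.983])
P=o["ee_pos"][:2]-O;print(P@ex,P@ey)
E
```

```text
11.925 [582.4 -26.8 263.5] [-0.1 -0.2 -0.1] 56.30695851416587
-108.51125155402934 -122.58041111465167
```

>>> arm_command:
  plan: "0 0 0 0; 0 0 0 0; 0 0 0 0; 0 0 0 0; 0 0 0 0; 0 0 0 0"
  gripper: -1

```text
time_s: 12.68
ee_pos: [582.6, -26.1, 264.7]
eef_rot: [[0.191, -0.982, 0.003], [-0.982, -0.191, 0.002], [-0.001, -0.003, -1.0]]
force: [-2.1, 4.2, 6.8]
grip_width: 23.0
```

```bash
cat > see.py <<'E'
from h import *
import sys
def go(tag,names=("side","wrist")):
    o=r.observe();print(o["time_s"],o["q"].round(1),o["ee_pos"].round(1),o["eef_rot"].round(3).tolist(),round(o["grip_width"],1),o["force"].round(1))
    O=np.array([666.2,113.8]);ex=np.array([.983,.186]);ey=np.array([-.186,.983])
    P=o["ee_pos"][:2]-O;print("tcp ab",(P@ex).round(1),(P@ey).round(1))
    for nm in names:
        d=r.snapshot(nm);X=world(d,(o["ee_pos"],o["eef_rot"]));p=X[...,:2]-O
        cv2.imwrite(f"pics/{nm}{tag}.png",cv2.resize(d["pixels"][130:260,200:350],None,fx=4.5,fy=4.5,interpolation=cv2.INTER_CUBIC) if nm=="side" else d["pixels"])
        a=p@ex;b=p@ey;z=X[...,2]
        m=(z>112)&(z<150)&(a>-140)&(a<-65)&(abs(b)<150)
        n,l,st,c=cv2.connectedComponentsWithStats(m.astype(np.uint8))
        for i in range(1,n):
            if st[i,4]>10: q=l==i;print(nm,c[i].round(),st[i,4],"a",a[q].min().round(1),a[q].max().round(1),"b",b[q].min().round(1),b[q].max().round(1),"z",np.median(z[q]).round(1))
E
python3 -c "
from see import *
go('9')"
```

```text
12.675 [ -1.4  47.5  -0.9 103.8   1.2  28.5 -82. ] [582.6 -26.1 264.7] [[0.191, -0.982, 0.003], [-0.982, -0.191, 0.002], [-0.001, -0.003, -1.0]] 23.0 [-2.1  4.2  6.8]
tcp ab -108.2 -122.0
side [287. 177.] 191 a -121.8 -82.7 b -141.3 49.5 z 140.8
side [300. 210.] 33 a -122.4 -98.9 b 99.9 108.6 z 117.7
side [302. 217.] 39 a -122.0 -99.2 b 126.1 136.8 z 117.0
wrist [ 50. 255.] 2464 a -96.4 -80.1 b -47.0 -16.2 z 141.9
wrist [191. 292.] 4035 a -120.9 -93.5 b -115.5 -74.0 z 143.6
wrist [289. 278.] 2144 a -118.7 -93.6 b -150.0 -125.4 z 129.7
```

View pics/side9.png

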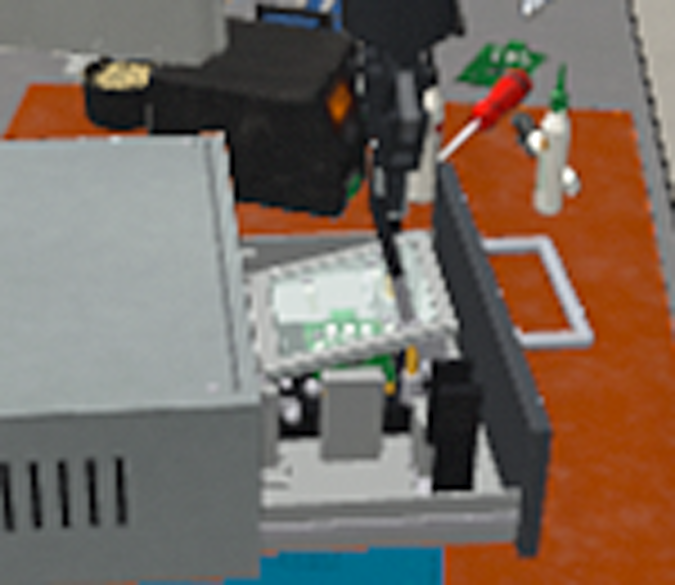

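View pics/wrist9.png

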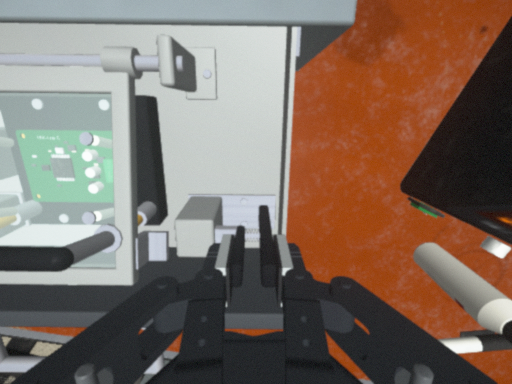

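>>> arm_command:
  plan: "0 0 0 0; 0 0 0 0; 0 0 0 0; 0 0 0 0; 0 0 -3 0; 0 0 -6 0; 0 0 -9 0; 0 0 -9 0"
  gripper: 0.32

```text
time_s: 13.78
ee_pos: [582.8, -27.8, 355.0]
eef_rot: [[0.19, -0.982, 0.005], [-0.982, -0.19, -0.0], [0.001, -0.005, -1.0]]
force: [0.2, -0.0, -0.5]
grip_width: 56.4
```

>>> arm_command:
  plan: "-0.8 0.1 0 -10; -2.5 0.1 0 -20; -4 0.2 0 -30; -5.5 0.2 0 -40; -7 0.3 0 -50; -8.5 0.3 0 -60; -10 0.3 0 -70; -10 0.3 0 -80"
  gripper: 0

```text
time_s: 14.78
ee_pos: [559.3, 71.6, 351.7]
eef_rot: [[1.0, 0.025, -0.002], [0.025, -1.0, 0.001], [-0.002, -0.001, -1.0]]
force: [0.4, 0.2, 0.0]
grip_width: 42.6
```

>>> arm_command:
  plan: "0 0 0 -10; 0 0 0 -10"

```text
time_s: 15.02
ee_pos: [559.7, 69.7, 351.6]
eef_rot: [[0.982, 0.188, -0.002], [0.188, -0.982, 0.0], [-0.002, -0.001, -1.0]]
force: [0.5, 0.3, -0.4]
grip_width: 42.7
```

```bash
python3 -c "
from see import *
go('10',('side','wrist','top'))"
```

```text
15.025 [  3.5  40.6 -26.  103.   25.   42.3 -24.9] [559.7  69.7 351.6] [[0.982, 0.188, -0.002], [0.188, -0.982, 0.0], [-0.002, -0.001, -1.0]] 42.7 [ 0.5  0.3 -0.4]
tcp ab -112.9 -23.5
side [287. 167.] 13 a -119.4 -106.4 b -133.4 -124.7 z 117.0
side [287. 184.] 118 a -117.9 -82.4 b -103.3 47.8 z 142.9
side [300. 210.] 32 a -122.2 -99.2 b 101.2 107.2 z 117.1
side [302. 217.] 40 a -121.3 -99.1 b 127.0 136.0 z 117.5
wrist [261.  37.] 429 a -120.2 -97.0 b 99.7 106.7 z 117.6
wrist [290. 182.] 1959 a -97.7 -81.0 b -45.4 47.4 z 143.2
wrist [257. 287.] 120 a -116.4 -103.3 b -104.0 -97.9 z 117.2
wrist [257. 311.] 155 a -116.4 -102.8 b -133.1 -123.9 z 117.3
top [260. 214.] 74 a -97.3 -81.7 b -1.0 47.0 z 143.0
top [236. 230.] 20 a -119.2 -98.2 b 100.3 106.7 z 116.7
top [226. 234.] 25 a -120.3 -98.9 b 127.0 135.5 z 118.1
```

View pics/side10.png

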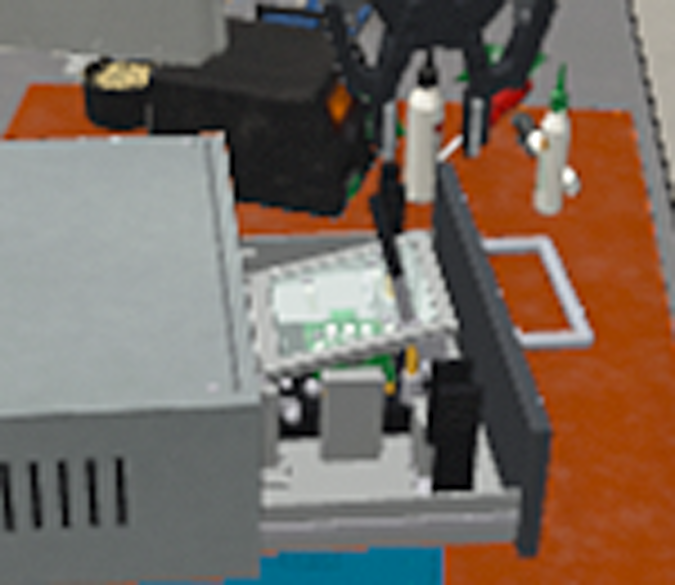

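View pics/wrist10.png

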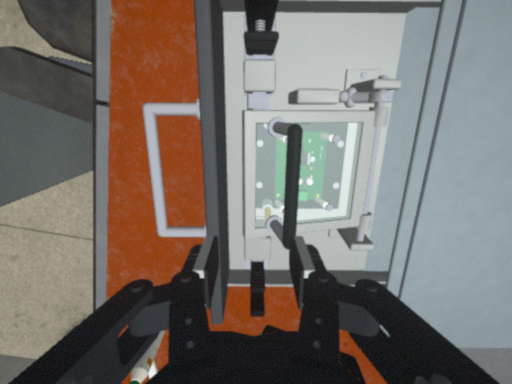

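>>> arm_command:
  plan: "1.3 -1.2 0 0; 2.6 -2.4 0 0; 2.6 -2.4 2.5 0; 2.6 -2.4 5.3 0; 2.6 -2.4 5.3 0; 2.6 -2.4 5.3 0"
  gripper: -0.1

```text
time_s: 15.92
ee_pos: [581.6, 99.6, 300.5]
eef_rot: [[0.982, 0.191, 0.002], [0.191, -0.982, 0.001], [0.002, -0.001, -1.0]]
force: [-0.6, 0.5, -0.4]
grip_width: 38.3
```

```bash
python3 -c "
from see import *
go('11',('side','wrist'))"
```

```text
15.925 [ -0.8  46.2 -23.5 100.8  27.3  38.7 -28.5] [581.6  99.6 300.5] [[0.982, 0.191, 0.002], [0.191, -0.982, 0.001], [0.002, -0.001, -1.0]] 38.3 [-0.6  0.5 -0.4]
tcp ab -85.8 1.7
side [287. 167.] 14 a -119.0 -106.6 b -133.3 -123.0 z 116.5
side [287. 184.] 118 a -117.9 -82.8 b -104.0 49.1 z 142.6
side [295. 182.] 40 a -121.7 -106.5 b -20.0 14.4 z 141.0
side [300. 210.] 34 a -122.3 -99.2 b 101.6 107.5 z 117.0
side [302. 217.] 38 a -121.6 -99.3 b 127.9 136.3 z 117.5
wrist [209.   8.] 839 a -120.2 -96.3 b 126.4 133.1 z 117.7
wrist [211.  66.] 637 a -120.5 -96.4 b 99.9 107.1 z 117.6
wrist [251. 248.] 2935 a -97.8 -81.0 b -44.3 47.7 z 143.1
wrist [211. 251.] 504 a -118.4 -104.5 b -9.2 13.7 z 142.3
wrist [288. 256.] 223 a -66.6 -65.0 b -9.0 13.8 z 141.0
```

View pics/side11.png

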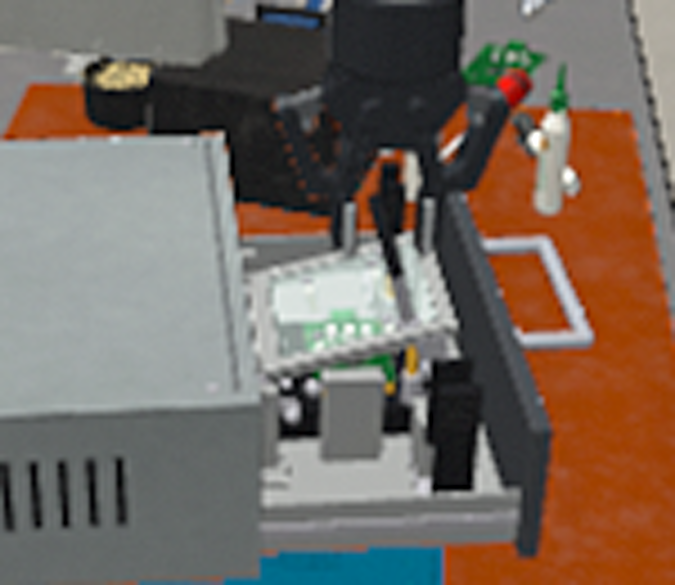

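View pics/wrist11.png

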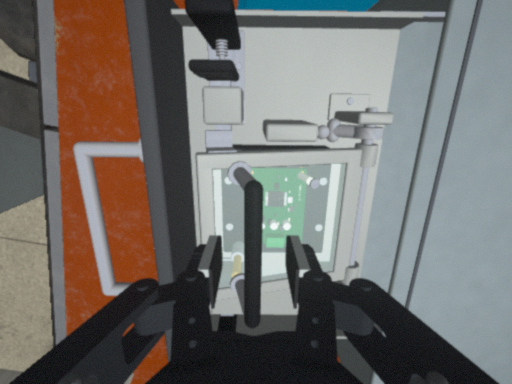

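>>> arm_command:
  plan: "0 0 0 0; 0 0 0 0; 0 0 0 0; 0 0 0 0; 0 0 0 0"
  gripper: -1
  newtons: 35

```text
time_s: 16.65
ee_pos: [581.0, 98.6, 299.8]
eef_rot: [[0.982, 0.19, 0.0], [0.19, -0.982, -0.0], [0.0, 0.0, -1.0]]
force: [-0.1, -1.1, 1.0]
grip_width: 8.6
```

```bash
python3 - <<'E'
from h import *
o=r.observe();print(o["time_s"],o["ee_pos"].round(1),o["force"].round(1),o["grip_width"])
O=np.array([666.2,113.8]);ex=np.array([.983,.186]);ey=np.array([-.186,.983])
g=o["ee_pos"]+155*o["eef_rot"][:,2];P=g[:2]-O;a0=P@ex;print(a0,P@ey,g[2])
# arc in tool x / z from theta0
R=np.hypot(95,41);al=np.arctan2(41,95)
f=lambda t:np.array([-5-R*np.cos(al+t),76+R*np.sin(al+t)])
for t in np.arange(.25,1.7,.1): d=(f(t)-f(.25))/10;print(round(t,2),f(t).round(1),"x",d[0].round(2),"z",(-d[1]).round(2))
E
```

```text
16.65 [581.   98.6 299.8] [-0.1 -1.1  1. ] 8.553593529572533
-86.47950758871082 0.9082750829522296 144.7875354709794
0.25 [-86.9 139.2] x 0.0 z -0.0
0.35 [-80.2 147.1] x 0.67 z -0.79
0.45 [-72.7 154.2] x 1.42 z -1.5
0.55 [-64.6 160.6] x 2.23 z -2.14
0.65 [-55.8 166.1] x 3.11 z -2.69
0.75 [-46.6 170.8] x 4.03 z -3.15
0.85 [-36.9 174.4] x 5.0 z -3.52
0.95 [-26.9 177.1] x 6.0 z -3.79
1.05 [-16.7 178.8] x 7.02 z -3.96
1.15 [ -6.4 179.5] x 8.05 z -4.02
1.25 [  4.  179.1] x 9.09 z -3.99
1.35 [ 14.2 177.7] x 10.11 z -3.84
1.45 [ 24.3 175.2] x 11.12 z -3.6
1.55 [ 34.  171.8] x 12.09 z -3.26
1.65 [ 43.4 167.5] x 13.03 z -2.82
```

>>> arm_command:
  plan: "0.7 0 -0.8 0; 1.4 0 -1.5 0; 2.2 0 -2.1 0; 3.1 0 -2.7 0; 4 0 -3.2 0; 5 0 -3.5 0; 6 0 -3.8 0; 6 0 -3.8 0"

```text
time_s: 17.65
ee_pos: [640.3, 109.7, 339.6]
eef_rot: [[0.982, 0.19, 0.001], [0.19, -0.982, -0.001], [0.0, 0.001, -1.0]]
force: [-6.3, -2.2, 8.0]
grip_width: 8.4
```

```bash
python3 -c "
from see import *
go('12',('side',))"
```

```text
17.65 [ -0.4  47.3 -25.6  88.2  24.5  50.2 -23.7] [640.3 109.7 339.6] [[0.982, 0.19, 0.001], [0.19, -0.982, -0.001], [0.0, 0.001, -1.0]] 8.4 [-6.3 -2.2  8. ]
tcp ab -26.2 0.8
side [286. 167.] 12 a -116.2 -103.2 b -129.3 -123.0 z 117.7
side [287. 171.] 14 a -114.8 -102.8 b -103.7 -96.1 z 116.0
side [284. 191.] 20 a -80.9 -65.8 b 31.1 68.4 z 146.9
side [300. 210.] 35 a -119.8 -97.0 b 99.9 108.6 z 117.4
side [301. 217.] 39 a -118.9 -96.2 b 125.9 136.4 z 117.6
```

View pics/side12.png

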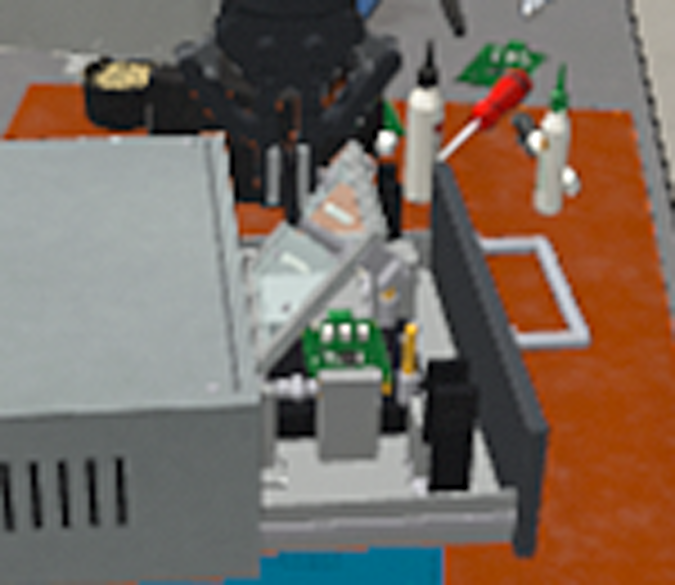

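>>> arm_command:
  plan: "1 0 -0.2 0; 2.1 0 -0.2 0; 3.1 0 -0.2 0; 4.2 0 0 0; 5.2 0 0.2 0; 6.2 0 0.5 0; 6.6 0 0.6 0; 6.6 0 0.6 0"

```text
time_s: 18.7
ee_pos: [705.4, 121.9, 332.2]
eef_rot: [[0.982, 0.19, 0.002], [0.19, -0.982, -0.001], [0.002, 0.001, -1.0]]
force: [-1.5, -4.1, 5.2]
grip_width: 8.5
```

```bash
python3 -c "
from see import *
go('13',('side','wrist'))"
```

```text
18.7 [ -1.8  52.8 -25.4  75.1  24.1  57.3 -20.5] [705.4 121.9 332.2] [[0.982, 0.19, 0.002], [0.19, -0.982, -0.001], [0.002, 0.001, -1.0]] 8.5 [-1.5 -4.1  5.2]
tcp ab 40.0 0.6
side [286. 167.] 14 a -116.0 -103.4 b -131.8 -124.0 z 117.4
side [287. 171.] 14 a -114.8 -103.2 b -105.4 -96.5 z 116.5
side [299. 210.] 36 a -120.0 -96.9 b 99.7 108.1 z 117.0
side [302. 216.] 40 a -119.9 -97.1 b 127.7 136.8 z 117.5
wrist [18. 21.] 648 a -116.6 -93.1 b 126.3 135.7 z 117.6
wrist [26. 70.] 487 a -117.3 -93.5 b 99.9 106.5 z 117.7
wrist [ 87. 324.] 161 a -114.5 -99.5 b -105.0 -97.5 z 116.6
```

View pics/side13.png

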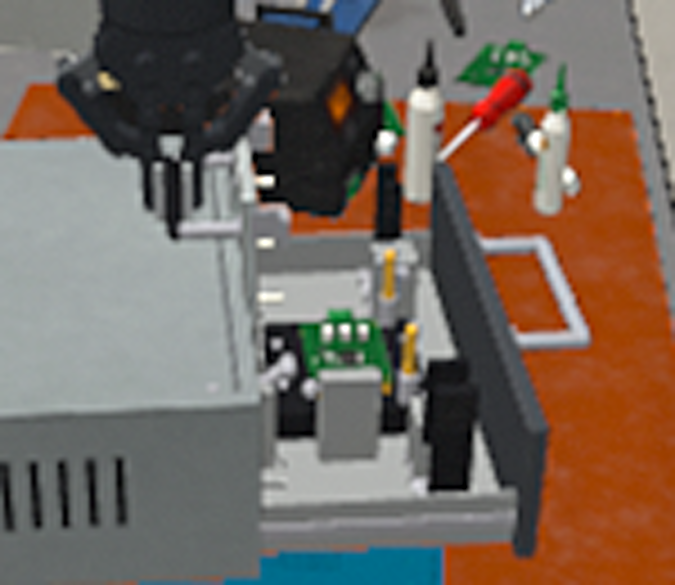

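View pics/wrist13.png

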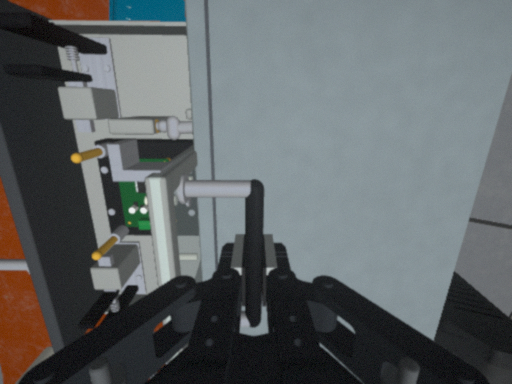

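>>> arm_command:
  plan: "0 0 0 0; 0 0 0 0; 0 0 0 0; 0 0 0 0; 0 0 0 0; 0 0 0 0"

```text
time_s: 19.55
ee_pos: [705.0, 121.8, 332.4]
eef_rot: [[0.982, 0.19, 0.002], [0.19, -0.982, -0.001], [0.001, 0.002, -1.0]]
force: [-2.2, -4.8, 5.4]
grip_width: 8.6
```

```bash
python3 - <<'E'
from see import *
go('14',('top','side'))
O=np.array([666.2,113.8]);ex=np.array([.983,.186])
d=r.snapshot("side");Y=world(d)
m=(Y[...,2]>60)&(Y[...,2]<140)&(Y[...,0]>400)&(Y[...,0]<620)&(Y[...,1]<-160)&(Y[...,1]>-400)
n,l,st,c=cv2.connectedComponentsWithStats(m.astype(np.uint8))
for i in range(1,n):
    if st[i,4]>20: print(c[i].round(),Y[l==i].mean(0).round())
# plate angle: points of upright gate above roof near front, from side depth
p=Y[...,:2]-O;a=p@ex;b=p@np.array([-.186,.983]);z=Y[...,2]
m=(a>-25)&(a<25)&(abs(b)<70)&(z>140)&(z<190);print(m.sum(),np.percentile(a[m],[5,50,95]).round(1) if m.any() else '')
o=r.observe();print(o["time_s"],abs(o["joint_vel"]).max())
E
```

```text
19.55 [ -1.8  52.8 -25.4  75.1  24.1  57.3 -20.5] [705.  121.8 332.4] [[0.982, 0.19, 0.002], [0.19, -0.982, -0.001], [0.001, 0.002, -1.0]] 8.6 [-2.2 -4.8  5.4]
tcp ab 39.6 0.7
top [306. 209.] 12 a -115.4 -102.7 b -105.0 -99.0 z 117.4
top [236. 230.] 20 a -119.0 -96.6 b 100.2 106.3 z 117.4
top [226. 233.] 26 a -119.1 -95.9 b 126.9 135.5 z 118.4
side [286. 167.] 14 a -115.9 -103.7 b -128.2 -124.0 z 117.1
side [287. 171.] 15 a -115.0 -103.2 b -103.7 -96.3 z 115.9
side [299. 210.] 34 a -120.2 -96.2 b 101.0 108.3 z 117.8
side [301. 217.] 40 a -119.6 -96.6 b 128.3 136.6 z 117.8
[280. 149.] [ 609. -231.   81.]
[295. 152.] [ 557. -199.   89.]
[324. 155.] [ 458. -191.   85.]
225 [-22.2  -1.3  22.5]
19.7 0.12646437357177898
```

View pics/top14.png

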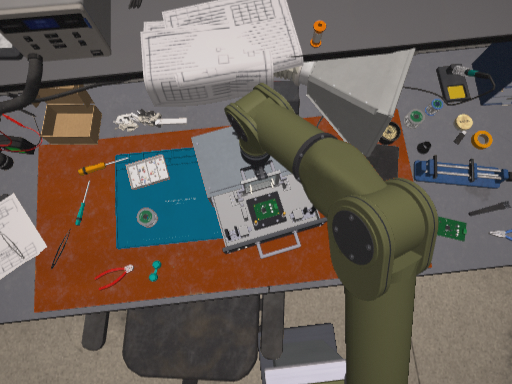

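The bystanders have not moved. The gate is held upright and still, and both catches are home, so I'm handing the job in.

```bash
python3 -c "
from workcell import r
print(r.job_done()); o=r.observe(); print(o['time_s'],o['ee_pos'],o['force'],o['grip_width'])"
```

```text
the job is handed in; nothing more can be done
None
the job is handed in; nothing more can be done
```

I opened the drawer and freed both catches. I then swung the gate upright by its bar and handed the job in at about 19.7 s with the gripper still holding it. No verdict was reported.

- **Drawer:** I pulled it by the bar handle to its stop, with the handle measured about 200 mm in front of the housing (the expected distance). Swinging the gate pushed it back in by about 3 mm, so it was at about 142 mm out at the end.
- **Catches:** The main catch closed to 23.5 mm over its tabs and the gate's bar rose about 8 mm onto the safety catch. The safety catch closed to 23.0 mm and the gate rose to about 0.25 rad.
- **Main catch return:** After I released the main catch, its inner tab stayed about 7 mm off home until the gate was freed from the safety catch. It then sprang back.
- **Gate:** It stood at about 1.58 rad, worked out from the tool pose and the hinge position rather than read from the joint. The grip on the bar was set to 35 N.
- **Last checks:** The arm was still and both catches measured home. The two bottles were where they started. I checked the spool and tip caps only by eye in the top view, and they looked unmoved.

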